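Tare the parcel scale through its recessed key

TASK

Tare the parcel scale with the empty carton left standing on it: with a fingertip, push the tare box's sliding shutter fully open, reach down into the round well, press the sunken key all the way in for about a second and let it come back up, then push the shutter fully closed again. Leave the key in the square well of the printer's feed box alone, and leave the carton and the other things on the bench where they stand.

Things in the scene. Friction and masses are not known exactly. Their poses are not given: they have to be found in the camera images.
- tarebox: fixed grey box of the scale, 100 mm (x) by 190 mm (y) by 60 mm high, with a sliding shutter on top; origin at the centre of its underside on the bench, z up, y along its length. Round well of 48 mm diameter in its top, centre at x = 0, y = -40 mm in the box's frame, 34 mm deep. Two steel guide rails 6 mm wide, rising 5 mm above the top, run along y at x = +-36 mm.
- well_mouth (a point): centre of the round well's mouth, level with the tare box's top (60 mm above the bench)
- tarekey (a joint): travel of the sunken tare key in the round well: 0 up, 0.006 m fully pressed (downward); springs back up by itself; starts to move at about 1.2 N, fully down at about 5 N
- tarekey_top (a point): centre of the top of the tare key, a flat pale disc 34 mm in diameter, 22 mm below the well's mouth when up, 28 mm when fully pressed
- shutter (a joint): slide of the shutter along the tare box's +y: 0 fully closed (over the well, its centre above the well's centre), 0.068 m fully open (well quite clear), with a stop at each end; friction about 1.5 N, stays where it is left
- fin_top (a point): centre of the top edge of the shutter's upright fin, to be pushed from either side. The shutter is a 3 mm aluminium plate, 64 mm (x) by 58 mm (y), its top 63.5 mm above the bench; the fin stands across its middle: 40 mm long in x, 8 mm thick in y, its top 80.5 mm above the bench (17 mm above the plate)
- feedbox: fixed grey feed box of the label printer, 100 mm (x) by 120 mm (y) by 60 mm high, with an open square well of 48 mm in the middle of its top and no shutter; origin at the centre of its underside. Not to be operated
- feedkey (a joint): travel of the feed box's sunken key: 0 up, 0.006 m pressed; to be left alone
- scale: fixed parcel scale: steel platform 260 by 300 mm, top 50 mm above the bench, with a display on a post at its -y side (260 mm high); origin at the centre of its underside
- carton: loose empty open cardboard carton, 170 by 210 by 100 mm with outward flaps, standing on the scale; origin at the centre of its underside; to be left alone
- taperoll: loose roll of packing tape lying flat, 90 mm diameter, 48 mm high; origin at the centre of its underside; to be left alone
- gluepot: loose jar, 56 mm diameter, 85 mm high; origin at the centre of its underside; to be left alone
- smallcarton: loose closed small carton 70 by 100 by 50 mm; origin at the centre of its underside; to be left alone
Mind the look-alikes: they are no part of the job. Leave any yellow look-alike of the tarebox alone.

How it is judged:
On the way, in this order (a step that is already met when the one before it is completed fails the run):
1. the shutter is pushed fully open (value of joint shutter above 0.06 m), for 0.1 s.
2. the tare key is pressed all the way in while the shutter is open (value of joint tarekey above 0.0048 m and value of joint shutter above 0.055 m), for 0.4 s.
3. the tare key is let up again (value of joint tarekey below 0.001 m), for 0.1 s.
At the end, for the whole second after the job is handed in: the shutter is closed again to within 5 mm of its stop, both keys are up (within 1 mm), and the carton, tape roll, jar and small carton are within 20 mm of where they stood, at rest (value of joint shutter below 0.005 m and value of joint each of tarekey, feedkey below 0.001 m and distance of each of carton, taperoll, gluepot, smallcarton from where it was at the start of the episode below 0.02 m and linear speed of carton below 0.01 m/s); the robot touches nothing.
It fails at once if the feed box's key is pressed (value of joint feedkey above 0.002 m).
It fails at once if the carton is moved or lifted (distance of carton from where it was at the start of the episode above 0.02 m).
It fails at once if the tape roll, jar or small carton is moved or lifted (distance of any of taperoll, gluepot, smallcarton from where it was at the start of the episode above 0.02 m).
It also fails if it takes over 51 s, if anything falls off the work surface, if the arm or the gripper's body presses on something with over 40 N, if the wrist force passes 120 N, or if a joint passes its speed limit or range.

ROBOT

A 6-joint arm with a two-finger parallel gripper is mounted at the origin on the work surface. World frame = base frame: x ahead of the robot, y to its left, z up, the work surface at z = 0. Lengths are in m, angles in rad, forces in N, time in s.
With the tool pointing down it reaches from about 0.275 to 0.725 m from the base axis. Payload 5.6 kg.
Tool frame: the origin (TCP) lies at the very end of the fingers, on their centre line; the grasp point (between the pads) lies 19 mm behind it; z points along the fingers, y is the direction in which the jaws open and shut (so a half turn about z gives the same grasp; the last joint's range is limited). The gripper opens to 85 mm and grips with 20 to 120 N. Pads are 22 mm wide; open, the fingers measure 114 mm over their backs; the gripper's body (76 mm by 85 mm) begins 54 mm behind the grasp point. The pads swing forward as they close: fully open they stand 13 mm farther back than shut.
Start: joints at [1.434, 0.255, 0.108, 0, -1.424, -0.285], TCP at [0.225, 0.502, 0.231] pointing down, gripper open.
Joint ranges: [-2.95, 2.95], [-1.21, 1.97], [-1.09, 1.5], [-2.87, 1.71], [-2.94, -0.07], [-3.05, 3.05]. Speed limits (rad/s): [2.57, 2.57, 3.14, 3.14, 3.14, 3.14].

INTERFACE

Orientations are given as [roll, pitch, yaw] about the fixed x, y, z axes, in that order (R = Rz(yaw) Ry(pitch) Rx(roll)).
In Python, from workcell import read_state, capture, camera_params, close_job gives the robot as it stands.
- The arm moves only by the shell command python3 -m inch 'ROWS' [FORCE]. ROWS is JSON, one flat list of numbers, 7 for each row, row after row: the turn, a rotation vector about the tool's x, y, z in rad, then the shift along the tool's x, y, z in mm, then the finger opening in mm, from 0 to 85.4. In form: [rx, ry, rz, dx, dy, dz, hand, rx, ry, rz, dx, dy, dz, hand, ...]. A call has 1 to 20 rows; each row is the pose to reach, as a shift and turn from the pose measured when the call began, along the tool's axes at that moment; what a row does not reach only later rows make up. A row lasts 1/12 s, in which the tool goes at most 41.7 mm and 7.16 degrees, less where a joint would pass 70% of its speed; a pose out of reach is approached as far as the arm can. A call with a gripper value outside its range is refused whole. The fingers move at their own pace and stop on an object; FORCE is the grip in N (left out, the last holds). Time passes only in rows, so rows that repeat a pose let the fingers close. It gives the time, the measured TCP pose, the force and the opening at its end, in the units of the state.
- read_state(): the state, without advancing time (a new reading comes with each control period).
- capture(name): name is "scene" or "top" or "wrist"; returns (picture, depth): 420x560x3 uint8, blue, green, red; 420x560 float32, m along the optical axis (not along the pixel's ray), 0 where there is no reading.
- camera_params(name): a dict with "fov_y" (degrees; the focal length in pixels is half the picture's height over the tangent of half this angle, whatever the lens; pixels are square), "cx", "cy" (the principal point, pixels), "position" and "rotation" of the camera in the world. Camera axes: x right, y down, z forward; pixel columns grow to the right and rows downward; lengths in m; the calibration is good to about 2 mm. A picture is of the moment at which its call begins: read the wrist's pose just before it. camera_params takes no time and is no camera call; for the wrist camera it gives the pose at the moment of the call.
- close_job(): hands the job in, once; it reports no verdict.
The state is a dict: "clock": time; "q": joint angles; "qd": joint speeds; "joint_torque": joint torques, N m; "tool_pos": TCP position; "tcp_rot": TCP orientation; "ft_force": force on the tool from outside, world axes, zero at the start; "wrist_torque": the same for the moment, N m; "width": finger opening in m.
Only numpy, scipy, OpenCV 4.12 (cv2) and the standard library are available. Lean on these libraries where they do the work, as an engineer would, in place of code of your own. Each camera call takes 0.05 s, during which the arm holds its last target. There are 200 camera calls.

## Working session

There is one attempt and no reset: what is moved stays moved. The work goes in short steps, Python scripts to look and compute and a shell command to move; the robot and the scene stay as the last step left them, time stands still between calls to the robot, and variables do not carry over. Pictures are saved under pics/ and viewed, about 8 in all and at most 12, crops included, and the job is handed in when it is done.

```bash
mkdir -p pics
cat > h.py <<'E'
import numpy as np,cv2
from workcell import *
def K(p):
    f=210/np.tan(np.radians(p["fov_y"])/2); return f
def ray(p,u,v):
    f=K(p); d=np.array([(u-p["cx"])/f,(v-p["cy"])/f,1.0]); return np.array(p["position"]),np.array(p["rotation"])@d
def onz(p,u,v,z):
    o,d=ray(p,u,v); return o+d*(z-o[2])/d[2]
def cloud(p,D):
    f=K(p); v,u=np.mgrid[0:420,0:560]
    c=np.stack([(u-p["cx"])/f*D,(v-p["cy"])/f*D,D],-1); return c@np.array(p["rotation"]).T+np.array(p["position"])
E
python3 - <<'E'
from h import *
print(read_state())
for n in("top","scene"):
    p=camera_params(n); a,d=capture(n); np.savez(f"{n}.npz",a=a,d=d); cv2.imwrite(f"pics/{n}.png",a); print(n,p,(d>0).mean())
E
```

```text
{'clock': 0.0, 'q': array([ 1.43361163e+00,  2.55730603e-01,  1.06968213e-01, -4.88541242e-04,
       -1.42386192e+00, -2.84583646e-01]), 'qd': array([-0.00064495,  0.00029789,  0.00148999,  0.00038169, -0.00020247,
        0.00117161]), 'joint_torque': array([ 2.15136347e-04, -3.86631310e+01,  2.37932539e+01,  5.36500946e+00,
       -6.23854750e-03, -4.93679551e-07]), 'tool_pos': array([0.22490222, 0.50136637, 0.23038794]), 'tcp_rot': array([ 3.13970253e+00, -4.95113750e-05, -4.21840268e-01]), 'ft_force': array([ 0.14634284, -0.01929318, -0.01891646]), 'wrist_torque': array([ 0.03661506, -0.02385264,  0.03569876]), 'width': 0.08487713929134942}
top {'fov_y': 54.58922739542402, 'cx': 281.2332061159599, 'cy': 212.5923834837694, 'position': array([ 0.29199938, -0.08071008,  1.17327751]), 'rotation': array([-2.95493249,  0.00528436, -1.55165856])} 0.9961309523809524
scene {'fov_y': 45.00403294925641, 'cx': 284.68497868190525, 'cy': 216.04584669413592, 'position': array([1.45047486, 0.20213006, 0.95911381]), 'rotation': array([-2.32216309,  0.00875767,  1.84038115])} 0.9960926870748299
```

```bash
sed -i 's/np.array(p\["rotation"\])/RR(p)/g' h.py
cat >> h.py <<'E'
from scipy.spatial.transform import Rotation
def RR(p): return Rotation.from_euler("xyz",p["rotation"]).as_matrix()
E
```

```text
(no output)
```

View pics/top.png

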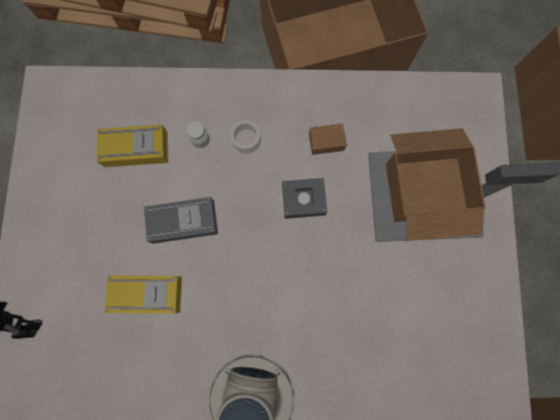

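View pics/scene.png

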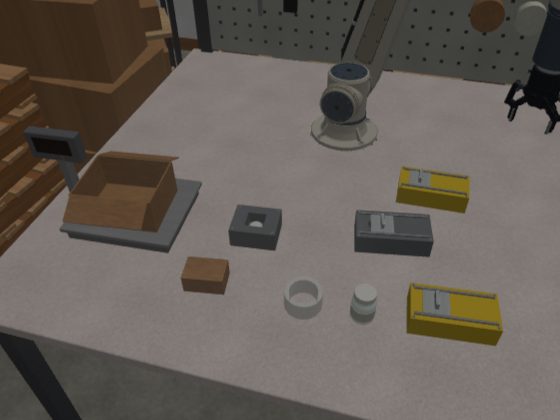

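Top view: the robot is at (250,400) with image up as +x and image left as +y. There are three shuttered boxes: grey at (180,220), yellow at (131,145) and yellow at (143,295). The grey one is the tare box, because the yellow ones are look-alikes. The grey box at (304,198), with an open square well, is the feed box. I'll measure the grey box and enlarge it.

Run:
```python
from h import *
out=[]
for n,(x0,y0,x1,y1) in dict(top=(130,185,230,255),scene=(340,195,445,265)).items():
    z=np.load(n+".npz"); p=camera_params(n); P=cloud(p,z["d"])[y0:y1,x0:x1]; a=z["a"][y0:y1,x0:x1]
    out.append(cv2.resize(a,(600,290),interpolation=cv2.INTER_CUBIC))
    s=P[...,2]>0.05
    s&=(a.max(-1).astype(int)-a.min(-1)<60)
    m=s.astype(np.uint8); k,l,st,c=cv2.connectedComponentsWithStats(m); i=1+st[1:,4].argmax(); Q=P[l==i]
    r=cv2.minAreaRect((Q[:,:2]*1000).astype(np.float32)); print(n,"rect mm",r,"zpct",np.percentile(Q[:,2],[5,25,50,75,95,99.5]))
    f=Q[Q[:,2]>0.073]; print("fin",len(f),f.mean(0) if len(f) else 0)
    if len(f)>3: print(cv2.minAreaRect((f[:,:2]*1000).astype(np.float32)))
    # bright shutter
    g=a.mean(-1); b=(l==i)&(g>np.percentile(g[l==i],80)); print("bright",P[b].mean(0))
cv2.imwrite("pics/crop.png",np.vstack(out))
```

```text
top rect mm ((443.8751220703125, 102.62918090820312), (443.0487060546875, 174.43016052246094), 71.8519058227539) zpct [0.05607287 0.05882285 0.06080746 0.06296994 0.06684977 0.83045963]
fin 65 [0.44578207 0.1308014  0.29802953]
((387.5887451171875, 62.36418151855469), (342.91986083984375, 28.917930603027344), 51.43244552612305)
bright [0.48428291 0.18439966 0.0755072 ]
scene rect mm ((933.640380859375, 253.9824676513672), (1020.3265991210938, 195.34548950195312), 5.109208106994629) zpct [0.0525273  0.05491434 0.05672259 0.05906417 0.06259126 0.08018885]
fin 45 [0.70305272 0.18847833 0.27234192]
((959.08642578125, 196.0946502685547), (982.7864990234375, 11.28383731842041), 1.361504077911377)
bright [0.49613181 0.18628173 0.06887025]
```

View pics/crop.png

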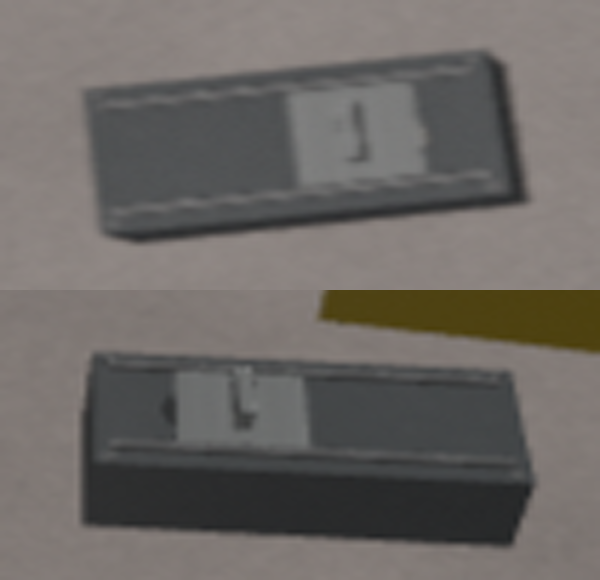

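The crop confirms the grey tare box. The shutter sits towards its -y end (image right) with the fin across it. A small feature shows just beyond the shutter's -y edge. The depth has outliers, so I'm refining the pose.

Run:
```python
from h import *
for n,(x0,y0,x1,y1) in dict(top=(130,185,230,255),scene=(340,195,445,265)).items():
    z=np.load(n+".npz"); p=camera_params(n); P=cloud(p,z["d"])[y0:y1,x0:x1]; g=z["a"][y0:y1,x0:x1].mean(-1)
    s=((P[...,2]>0.048)&(P[...,2]<0.09)).astype(np.uint8); s=cv2.morphologyEx(s,2,np.ones((3,3)))
    k,l,st,c=cv2.connectedComponentsWithStats(s); B=l==1+st[1:,4].argmax(); Q=P[B]
    print(n,cv2.minAreaRect((Q[:,:2]*1000).astype(np.float32)),np.median(Q[:,2]))
    sh=B&(g>g[B].mean()+1.0*g[B].std()); sh=cv2.morphologyEx(sh.astype(np.uint8),2,np.ones((4,4)))>0
    print("shutter",cv2.minAreaRect((P[sh][:,:2]*1000).astype(np.float32)),P[sh].mean(0),sh.sum())
    f=Q[Q[:,2]>0.072]; print("fin",len(f),np.median(f,0))
```

```text
top ((480.72515869140625, 213.52523803710938), (101.77869415283203, 191.37893676757812), 9.48211669921875) 0.06079574181503289
shutter ((385.65228271484375, 79.03682708740234), (361.7509460449219, 79.34745025634766), 47.24720001220703) [0.48087065 0.18042916 0.07282247] 419
fin 53 [0.48392447 0.18339767 0.07906662]
scene ((482.3431091308594, 213.9842529296875), (107.8994140625, 189.60809326171875), 9.313544273376465) 0.05665855832263622
shutter ((952.705322265625, 209.3489990234375), (993.8284301757812, 60.099395751953125), 2.629735231399536) [0.49331174 0.1884033  0.06261271] 325
fin 37 [0.49140375 0.18434506 0.07562706]
```

```bash
python3 -m inch '[0,0,-0.586,374,191,20,0, 0,0,-0.586,374,191,20,0, 0,0,-0.586,374,191,20,0, 0,0,-0.586,374,191,20,0, 0,0,-0.586,374,191,20,0, 0,0,-0.586,374,191,20,0, 0,0,-0.586,374,191,20,0, 0,0,-0.586,374,191,20,0, 0,0,-0.586,374,191,20,0, 0,0,-0.586,374,191,20,0, 0,0,-0.586,374,191,20,0, 0,0,-0.586,374,191,20,0, 0,0,-0.586,374,191,20,0, 0,0,-0.586,374,191,20,0, 0,0,-0.586,374,191,20,0, 0,0,-0.586,374,191,20,0]' 20
python3 - <<'E'
from h import *
p=camera_params("wrist"); a,d=capture("wrist"); np.savez("w1.npz",a=a,d=d,p=p); cv2.imwrite("pics/w1.png",a)
print(p,read_state()["q"])
P=cloud(p,d); s=((P[...,2]>0.048)&(P[...,2]<0.09)&(np.hypot(P[...,0]-.481,P[...,1]-.213)<.15)).astype(np.uint8)
s=cv2.morphologyEx(s,2,np.ones((5,5))); k,l,st,c=cv2.connectedComponentsWithStats(s); B=l==1+st[1:,4].argmax(); Q=P[B]
print(cv2.minAreaRect((Q[:,:2]*1000).astype(np.float32)),np.median(Q[:,2]))
f=Q[Q[:,2]>.073]; print(len(f),f.mean(0),cv2.minAreaRect((f[:,:2]*1000).astype(np.float32)))
E
```

```text
clock: 1.43
tool_pos: [0.4874, 0.1749, 0.211]
tcp_rot: [3.14, 0.001, 0.166]
ft_force: [0.0, 0.5, 0.6]
width: -0.0003
{'fov_y': 59.656689935559385, 'cx': 270.8213145304406, 'cy': 215.0984345030166, 'position': array([0.55442089, 0.18623943, 0.35250329]), 'rotation': array([ 2.86857304e+00, -7.89291150e-04, -1.40542248e+00])} [ 6.47771223e-01  1.99301167e-01 -1.60113775e-02  8.11937935e-04
 -1.35670803e+00  1.08868644e+00]
((478.73529052734375, 214.84048461914062), (100.83391571044922, 190.8771514892578), 9.539840698242188) 0.05960224849343193
532 [0.4854768  0.18585556 0.07950505] ((484.38720703125, 185.89999389648438), (39.320640563964844, 7.785834789276123), 9.202878952026367)
```

View pics/w1.png

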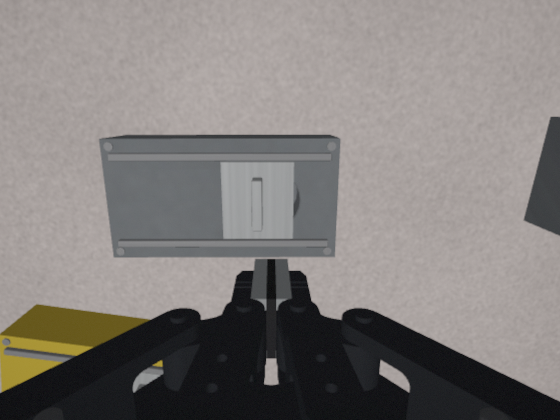

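The wrist view shows the grey box at (220,195), the plate at (257,200) with its fin, and a sliver of the well peeking out at (296,200). The shutter therefore starts about 10 mm open. The TCP sits at about (2,-41,211) mm in the box frame, with tool x = box x and tool y = -box y.

```bash
python3 -m inch '[0,0,0,-2,19,30,0, 0,0,0,-2,19,60,0, 0,0,0,-2,19,90,0, 0,0,0,-2,19,115,0, 0,0,0,-2,19,130,0, 0,0,0,-2,19,142,0, 0,0,0,-2,19,142,0, 0,0,0,-2,19,142,0]'
python3 -m inch '[0,0,0,0,-8,0,0, 0,0,0,0,-16,0,0, 0,0,0,0,-24,0,0, 0,0,0,0,-32,0,0, 0,0,0,0,-40,0,0, 0,0,0,0,-48,0,0, 0,0,0,0,-56,0,0, 0,0,0,0,-62,0,0, 0,0,0,0,-66,0,0, 0,0,0,0,-66,0,0]'
```

```text
clock: 2.15
tool_pos: [0.4883, 0.1559, 0.069]
tcp_rot: [3.14, 0.001, 0.167]
ft_force: [0.1, 0.3, 1.4]
width: -0.0002
clock: 2.98
tool_pos: [0.4769, 0.2219, 0.0685]
tcp_rot: [3.14, 0.002, 0.167]
ft_force: [-0.9, -0.0, 0.4]
width: -0.0001
```

```bash
python3 -m inch '[0,0,0,0,-2,0,0, 0,0,0,0,-4,0,0, 0,0,0,0,-6,0,0, 0,0,0,0,-6,0,0]'; python3 -m inch '[0,0,0,0,-2,0,0, 0,0,0,0,-4,0,0, 0,0,0,0,-4,0,0]'
```

```text
clock: 3.32
tool_pos: [0.4758, 0.2249, 0.0681]
tcp_rot: [3.135, 0.004, 0.167]
ft_force: [3.4, -9.8, 1.9]
width: 0.0004
clock: 3.57
tool_pos: [0.4757, 0.225, 0.0682]
tcp_rot: [3.128, 0.006, 0.167]
ft_force: [5.1, -13.9, 3.3]
width: 0.0003
```

The stop is reached: force rose to 14 N, and the finger face matches a travel of 68 mm. Back off, lift, and look at the well.

```bash
python3 -m inch '[0,0,0,0,10,0,0, 0,0,0,0,20,-15,0, 0,0,0,1,35,-40,0, 0,0,0,1,51,-70,0, 0,0,0,1,51,-100,0, 0,0,0,1,51,-130,0, 0,0,0,1,51,-130,0, 0,0,0,1,51,-130,0]'
python3 - <<'E'
from h import *
p=camera_params("wrist"); a,d=capture("wrist"); np.savez("w2.npz",a=a,d=d,p=p); cv2.imwrite("pics/w2.png",a)
P=cloud(p,d); near=(np.hypot(P[...,0]-.485,P[...,1]-.175)<.04)
key=near&(P[...,2]>.034)&(P[...,2]<.042); print("key",key.sum(),np.median(P[key],0),cv2.minEnclosingCircle((P[key][:,:2]*1000).astype(np.float32)))
b=(P[...,2]>0.048)&(P[...,2]<0.09)&(np.hypot(P[...,0]-.481,P[...,1]-.213)<.15)
f=P[b&(P[...,2]>.073)]; print("fin",len(f),f.mean(0))
s=cv2.morphologyEx(b.astype(np.uint8),2,np.ones((5,5))); Q=P[s>0]; print(cv2.minAreaRect((Q[:,:2]*1000).astype(np.float32)))
for (u,v) in cv2.findNonZero(key.astype(np.uint8))[:0,0]: pass
# bright disc by colour, ray cast on its plane
cn,_=cv2.findContours(key.astype(np.uint8),0,2); c=max(cn,key=cv2.contourArea); (u,v),_,_=cv2.fitEllipse(c); print(u,v,onz(p,u,v,.038))
print(read_state()["tool_pos"],read_state()["tcp_rot"])
E
```

```text
clock: 4.23
tool_pos: [0.4863, 0.1773, 0.2004]
tcp_rot: [3.131, 0.002, 0.167]
ft_force: [-0.5, 0.3, -0.4]
width: 0.0002
key 1364 [0.48466547 0.1748869  0.03712963] ((485.12005615234375, 175.0821990966797), 24.03236198425293)
fin 663 [0.47556871 0.24172612 0.07899521]
((478.841064453125, 214.71255493164062), (100.61125946044922, 190.91455078125), 9.551847457885742)
271.1021423339844 195.53485107421875 [0.48645537 0.175384   0.038     ]
[0.48538013 0.17690741 0.19877504] [3.12933775 0.00539923 0.16702957]
```

View pics/w2.png

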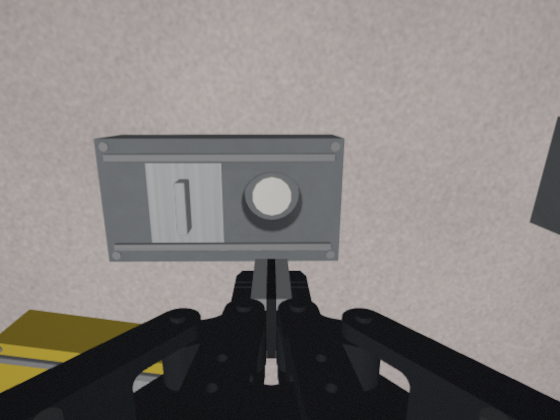

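The view shows the shutter fully open, with its fin at (181,208), and the pale key disc at (271,196). The well centre comes out at about (0.485,0.175). I'll descend to just above the key, taking out the small tilt.

```bash
python3 -m inch '[0.012,0,0,0,0,35,0, 0.012,0,0,0,0,70,0, 0.012,0,0,0,0,100,0, 0.012,0,0,0,0,120,0, 0.012,0,0,0,0,135,0, 0.012,0,0,0,0,146,0, 0.012,0,0,0,0,154,0, 0.012,0,0,0,0,154,0, 0.012,0,0,0,0,154,0]'
```

```text
clock: 5.03
tool_pos: [0.4844, 0.1746, 0.0442]
tcp_rot: [3.141, 0.007, 0.167]
ft_force: [0.4, 1.1, -0.0]
width: -0.0001
```

```bash
python3 -m inch '[0,0,0,1,0,4,0, 0,0,0,1,0,8,0, 0,0,0,1,0,11,0, 0,0,0,1,0,13,0, 0,0,0,1,0,13,0, 0,0,0,1,0,13,0]'
```

```text
clock: 5.53
tool_pos: [0.4862, 0.1752, 0.0321]
tcp_rot: [3.141, 0.005, 0.167]
ft_force: [0.4, 0.7, 5.3]
width: -0.0002
```

Nearly bottomed: 5.3 N at z=0.0321. Press a little more and hold.

```bash
python3 -m inch '[0,0,0,0,0,1,0, 0,0,0,0,0,2,0, 0,0,0,0,0,3,0, 0,0,0,0,0,3,0, 0,0,0,0,0,3,0, 0,0,0,0,0,3,0, 0,0,0,0,0,3,0, 0,0,0,0,0,3,0, 0,0,0,0,0,3,0, 0,0,0,0,0,3,0, 0,0,0,0,0,3,0, 0,0,0,0,0,3,0, 0,0,0,0,0,3,0, 0,0,0,0,0,3,0]'
```

```text
clock: 6.7
tool_pos: [0.4863, 0.1753, 0.0317]
tcp_rot: [3.141, 0.003, 0.168]
ft_force: [-8.3, -0.5, 21.7]
width: -0.0001
```

Bottomed at 22 N with no further travel. Lift, then go to the fin's +y side.

```bash
python3 -m inch '[0,0,0,0,0,-10,0, 0,0,0,0,0,-25,0, 0,0,0,0,0,-45,0, 0,0,0,0,0,-75,0, 0,0,0,0,-20,-90,0, 0,0,0,0,-55,-90,0, 0,0,0,0,-90,-90,0, 0,0,0,0,-97,-90,0, 0,0,0,0,-97,-90,0, 0,0,0,0,-97,-90,0]'
```

```text
clock: 7.53
tool_pos: [0.4698, 0.2709, 0.1211]
tcp_rot: [3.141, 0.004, 0.169]
ft_force: [-0.7, 0.2, 0.3]
width: 0.0001
```

Run:
```python
from h import *
s=read_state(); c=np.array([.4788,.2148]); y=.1667
R=np.array([[np.cos(y),np.sin(y)],[-np.sin(y),np.cos(y)]]); print(s["tool_pos"],s["tcp_rot"],R@(s["tool_pos"][:2]-c)*1000)
```

```text
[0.46977943 0.27091216 0.12114918] [3.14072547 0.00437094 0.16935686] [ 0.41511121 56.83108808]
```

```bash
python3 -m inch '[0,0,0,0,0,25,0, 0,0,0,0,0,42,0, 0,0,0,0,0,52,0, 0,0,0,0,0,52,0, 0,0,0,0,8,52,0, 0,0,0,0,16,52,0, 0,0,0,0,25,52,0, 0,0,0,0,34,52,0, 0,0,0,0,43,52,0, 0,0,0,0,52,52,0, 0,0,0,0,61,52,0, 0,0,0,0,69,52,0, 0,0,0,0,75,52,0, 0,0,0,0,75,52,0]'
python3 -m inch '[0,0,0,0,2,0,0, 0,0,0,0,4,0,0, 0,0,0,0,6,0,0, 0,0,0,0,8,0,0, 0,0,0,0,8,0,0]'
```

```text
clock: 8.7
tool_pos: [0.4822, 0.1955, 0.0692]
tcp_rot: [3.14, 0.005, 0.168]
ft_force: [-0.0, 0.3, 0.4]
width: -0.0003
clock: 9.12
tool_pos: [0.4829, 0.1912, 0.069]
tcp_rot: [-3.136, 0.004, 0.168]
ft_force: [-5.3, 13.4, 0.2]
width: -0.0002
```

The closed stop is reached (14 N, finger at box y = -24). Back off, lift and check.

```bash
python3 -m inch '[0,0,0,0,-10,0,0, 0,0,0,0,-12,-20,0, 0,0,0,0,-5,-50,0, 0,0,0,0,10,-90,0, 0,0,0,0,16,-120,0, 0,0,0,0,16,-135,0, 0,0,0,0,16,-135,0, 0,0,0,0,16,-135,0]'
python3 - <<'E'
from h import *
p=camera_params("wrist"); a,d=capture("wrist"); P=cloud(p,d)
b=(P[...,2]>0.073)&(P[...,2]<0.09)&(np.hypot(P[...,0]-.481,P[...,1]-.2)<.1); f=P[b]; y=.1667
R=np.array([[np.cos(y),np.sin(y)],[-np.sin(y),np.cos(y)]]); m=R@(f.mean(0)[:2]-[.4788,.2148])*1000; print("fin box mm",m,"slide",m[1]+40)
cv2.imwrite("pics/w3.png",a)
o=np.load("top.npz"); a2,d2=capture("top"); a1,d1=capture("scene"); z=np.load("scene.npz")
for n,x,w in(("top",a2,o["a"]),("scene",a1,z["a"])):
    m=(cv2.absdiff(x,w).max(-1)>40).astype(np.uint8); k,l,st,c=cv2.connectedComponentsWithStats(m); print(n,[list(s) for s in st[1:] if s[4]>15])
print(read_state()["ft_force"],read_state()["clock"])
E
```

```text
clock: 9.78
tool_pos: [0.4861, 0.1749, 0.2041]
tcp_rot: [-3.136, 0.004, 0.168]
ft_force: [-0.6, -0.2, 0.0]
width: 0.0003
fin box mm [  1.4807259  -40.27765492] slide -0.2776549208972128
top [[np.int32(79), np.int32(119), np.int32(84), np.int32(54), np.int32(2582)], [np.int32(141), np.int32(139), np.int32(18), np.int32(13), np.int32(110)], [np.int32(42), np.int32(161), np.int32(179), np.int32(259), np.int32(10068)], [np.int32(0), np.int32(201), np.int32(4), np.int32(34), np.int32(84)], [np.int32(199), np.int32(205), np.int32(5), np.int32(21), np.int32(51)], [np.int32(7), np.int32(259), np.int32(9), np.int32(5), np.int32(24)], [np.int32(21), np.int32(283), np.int32(16), np.int32(36), np.int32(135)], [np.int32(0), np.int32(301), np.int32(42), np.int32(38), np.int32(839)], [np.int32(40), np.int32(329), np.int32(15), np.int32(36), np.int32(60)], [np.int32(230), np.int32(367), np.int32(40), np.int32(11), np.int32(287)], [np.int32(233), np.int32(378), np.int32(20), np.int32(11), np.int32(65)], [np.int32(276), np.int32(381), np.int32(18), np.int32(31), np.int32(168)], [np.int32(228), np.int3
[... 495 characters left out ...]
int32(504), np.int32(7), np.int32(56), np.int32(127), np.int32(2300)], [np.int32(342), np.int32(25), np.int32(12), np.int32(32), np.int32(81)], [np.int32(462), np.int32(28), np.int32(8), np.int32(16), np.int32(33)], [np.int32(362), np.int32(56), np.int32(63), np.int32(127), np.int32(4454)], [np.int32(416), np.int32(65), np.int32(8), np.int32(6), np.int32(16)], [np.int32(555), np.int32(76), np.int32(5), np.int32(13), np.int32(38)], [np.int32(312), np.int32(80), np.int32(12), np.int32(36), np.int32(281)], [np.int32(326), np.int32(91), np.int32(27), np.int32(30), np.int32(433)], [np.int32(367), np.int32(215), np.int32(4), np.int32(16), np.int32(46)]]
[-0.80785805  0.38146891  0.18423161] 9.9333
```

View pics/w3.png

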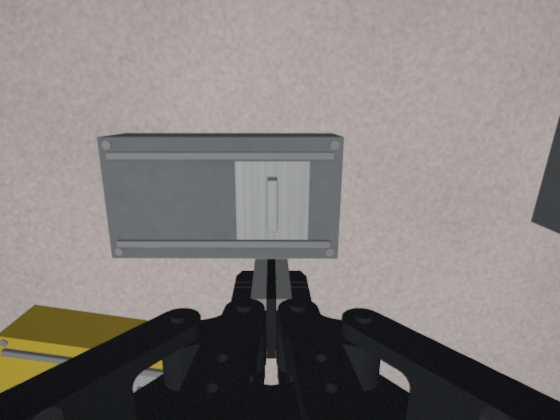

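The shutter is closed (fin at (271,205), slide about 0 mm). The scene camera shows no change around the loose things, and the arm is clear.

```bash
python3 -c "from workcell import close_job; print(close_job())"
```

```text
the job is handed in; nothing more can be done
None
```

The scale's tare sequence is done and the job is handed in, at about 10 s of the 51 s allowed. `close_job` gives no verdict, so these are my own checks:

- **Shutter open:** it started about 10 mm open. I pushed it to its stop, where force rose to about 14 N, and the wrist view showed the well clear.
- **Key pressed:** held down for about a second, bottomed at z = 0.032 m with 22 N. I then lifted straight out. I did not look at the key after release, because the shutter now covers it.
- **Shutter closed:** pushed to its other stop at about 14 N. The wrist view put the slide at -0.3 mm, so it is within the 5 mm limit.
- **Other objects:** the scene camera showed no change at the carton, tape roll, jar, small carton or feed box. The top view differs at the arm's old and new places and at the far yellow look-alike (image 79–163, 119–173). I took that last one to be the arm in the way, since the scene view shows nothing changed there.
- **Arm:** it ended clear of everything, about 0.14 m above the box, with wrist force near zero.

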